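# Sort the saw table after a blade change

### The arm

A 6-joint arm with a two-finger parallel gripper is mounted at the origin on the work surface; the furniture and walls round the work are solid. World frame = base frame: x ahead of the robot, y to its left, z up, the work surface at z = 0. Lengths are in mm, angles in rad, forces in N, time in s.
With the tool pointing down it reaches from about 300 to 1000 mm from the base axis. Payload 5.1 kg.
Tool frame: the origin (TCP) lies at the centre of the arm's flange, where the gripper is bolted on; the fingertips stand 190 mm ahead of it and the grasp point (between the pads) lies 171 mm ahead of it; z points along the fingers, y is the line along which they close (so a half turn about z gives the same grasp; the last joint's range is limited). The gripper opens to 95 mm and grips with 3 to 60 N. Pads are 20 mm wide; open, the fingers measure 119 mm over their backs; the gripper's body (75 mm by 180 mm) begins 59 mm behind the grasp point.
Start: joints at [1.125, 0.124, 1.65, -0, 1.367, -0.083], TCP at [230.701, 607.67, 404.756] pointing down, gripper open.
Joint ranges: [-2.61, 2.61], [-1.02, 2.33], [0.03, 2.71], [-1.35, 4.49], [0.32, 2.68], [-2.91, 2.91]. Speed limits (rad/s): [2.57, 2.57, 3.14, 3.14, 3.14, 3.14].

### API

Orientations are given as a unit quaternion [x, y, z, w].
In Python, from station import observe, snapshot, calibration, arm gives the robot as it stands.
- The arm moves only by the tool drive_tool, never from a script. Its argument "plan" is a list of rows, each an object of numbers: "hand": the finger opening in cm, from 0 to 9.51; "x", "y", "z": the shift along the tool's x, y, z in cm; "yaw": the turn about the tool's z in degrees. In form: [{"hand": .., "x": .., "y": .., "z": .., "yaw": ..}, ...]. A call has 1 to 20 rows; each row shifts and turns the commanded pose from where the row before left it, along the tool's axes as they then stand; what a row does not reach is not made up. A row lasts 1/8 s, in which the tool goes at most 62.5 mm and 10.7 degrees, less where a joint would pass 70% of its speed; a pose out of reach is approached as far as the arm can. A call is refused whole if a number of a shift passes 6.25 or a number of a turn 10.7, either way. A call with a gripper value outside its range is refused whole. The fingers move at their own pace and stop on an object; "newtons" is the grip in N (left out, the last holds). Time passes only in rows, so rows that do not move let the fingers close. It gives the time, the measured TCP pose, the force, the opening and the grip force at its end, in the units of the state.
- observe(): the state, without advancing time (a new reading comes with each control period).
- snapshot(name): name is "scene" or "top" or "wrist"; returns (picture, depth): 480x640x3 uint8, red, green, blue; 480x640 float32, mm along the optical axis (not along the pixel's ray), 0 where there is no reading.
- calibration(name): a dict with "fov_y" (degrees; the focal length in pixels is half the picture's height over the tangent of half this angle, whatever the lens; pixels are square), "cx", "cy" (the principal point, pixels), "R" (3x3) and "t" (3): a world point X has camera coordinates R X + t; the wrist camera has in their place "T_tool_cam" (4x4, takes a point from camera to tool coordinates, whose origin is the TCP and whose axes are the flange's). Camera axes: x right, y down, z forward; pixel columns grow to the right and rows downward; lengths in mm; the calibration is good to about 2 mm. A picture is of the moment at which its call begins: read the wrist's pose just before it. calibration takes no time and is no camera call.
- arm.hand_in(): hands the job in; it is judged then, once.
The state is a dict: "t": time; "joint_positions": joint angles; "joint_vel": joint speeds; "tau": joint torques, N m; "tool_pos": TCP position; "orientation": TCP orientation; "force": force on the tool from outside, world axes, zero at the start; "ft_torque": the same for the moment, N m; "width": finger opening in mm; "grasp_force": force on a finger pad.
Only numpy, scipy, OpenCV 4.12 (cv2) and the standard library are available. Lean on these libraries where they do the work, as an engineer would, in place of code of your own. Each camera call takes 0.05 s, during which the arm holds its last target. There are 200 camera calls.

### The job

Clear the loose things on the saw table to where they belong: the blue and the red marker side by side in the green tray, the hex nut and the brass spacer ring side by side in the yellow tray, all lying flat on the tray floors, and the black-handled centring cone gently lowered, upright and fully seated, into the round steel cup of its wooden stand. Leave the wooden offcut that lies among them where it is.

Things in the scene. Friction and masses are not known exactly. Their poses are not given: they have to be found in the camera images.
- marker_blue: loose blue felt marker with a dark cap, 130 mm long, 12 mm wide, 12 mm high, about 15 g, lying flat; origin at the middle of its length on its underside (at the table top when it lies there), its y axis along the barrel, z up. Grasp across the barrel.
- marker_red: loose red felt marker with a dark cap, same size, origin and axes as the blue one
- hex_nut: loose grey steel hex nut lying flat, 25 mm across flats (along its x axis), 28 mm across corners (along y), 11 mm high, about 35 g; origin at the centre of its underside, z up
- spacer: loose brass spacer ring lying flat, 40 mm outer diameter, 24 mm hole, 16 mm high, about 90 g; origin at the centre of its underside, z up. Grasp across the outside.
- cone: loose centring cone standing upright, about 0.25 kg: aluminium foot, a cone of radius 15 mm at the bottom widening to 27.8 mm at 22 mm height, rim up to 27 mm; on top a black cylindrical handle 28 mm in diameter from 27 to 60 mm height. Grasp the handle. Origin at the centre of its underside, z up
- marker_tray: green open tray, fixed, for the markers: outside 120 mm along its x, 160 mm along its y, 22 mm high; walls and floor 4 mm thick (inside 112 x 152 mm); origin at the centre of its underside on the table, z up
- metal_tray: yellow open tray, fixed, for the nut and the spacer; same size, origin and axes as the green one
- cone_stand: stand for the cone, fixed: dark wooden plate 110 x 110 x 12 mm with a conical dark steel cup in its middle, mouth about 53 mm inside diameter, 37 mm above the table, narrowing downwards like the cone's foot, so the cone centres itself; fully seated, the cone's underside is about 17 mm above the table. Origin: centre of the plate's underside on the table; z up along the cup's axis
- offcut: bystander, loose: light wooden offcut 45 x 85 x 18 mm, origin at the centre of its underside, y axis along its length; leave it alone

How it is judged:
By the outcome, as a careful person would: the job done as asked, in the order asked, and still so for the second after the job is handed in, with the robot touching nothing.
It also fails if it takes over 128 s, if anything falls off the work surface, if the arm or the gripper's body presses on something with over 40 N, if the wrist force passes 120 N, or if a joint passes its speed limit or range.

## Working session

There is one attempt and no reset: what is moved stays moved. The work goes in short steps, Python scripts to look and compute and a tool call to move; the robot and the scene stay as the last step left them, time stands still between calls to the robot, and variables do not carry over. Pictures are saved under pics/ and viewed, at most 14 in all, crops included, and the job is handed in when it is done.

Besides the shell and the picture viewer there is one more tool, called after "Emit:" as name(argument=value, ...), one argument or row to a line, values as JSON. drive_tool: Moves the arm, as the interface text tells. Its arguments: {"type":"object","properties":{"plan":{"type":"array"},"newtons":{"type":"number"}},"required":["plan"]}

```bash
ls; mkdir -p pics
python3 - <<'E'
from station import observe,snapshot,calibration
import cv2,numpy as np
s=observe();print({k:np.round(v,3).tolist() for k,v in s.items()})
for n in("scene","top"):
    p,d=snapshot(n);cv2.imwrite(f"pics/{n}1.png",p[:,:,::-1]);np.save(f"{n}_d.npy",d);np.save(f"{n}_p.npy",p)
    print(n,calibration(n),(d>0).mean())
print(calibration("wrist"))
E
```

```text
pics
{'t': 0.0, 'joint_positions': [1.125, 0.125, 1.652, -0.0, 1.368, -0.083], 'joint_vel': [-0.001, -0.003, 0.001, -0.0, 0.001, 0.0], 'tau': [0.0, -41.76, -35.993, 0.077, 0.049, -0.0], 'tool_pos': [230.597, 607.462, 403.497], 'orientation': [0.18, 0.984, -0.001, -0.0], 'force': [-0.008, 0.556, 0.442], 'ft_torque': [0.03, -0.005, 0.008], 'grasp_force': 0.0, 'width': 95.17}
scene {'fov_y': 42.60729746743789, 'cx': 319.80943619986505, 'cy': 231.207224532066, 'R': array([[ 0.55778937, -0.82984254,  0.01524405],
       [-0.61790834, -0.42745732, -0.65990114],
       [ 0.55413022,  0.35866641, -0.75119778]]), 't': array([-324.90559738,  326.62860785,  737.50977524])} 0.996162109375
top {'fov_y': 51.939712005191424, 'cx': 321.3483853126762, 'cy': 242.08975018594185, 'R': array([[-0.00892002, -0.99891518, -0.04570451],
       [-0.99442677,  0.0136631 , -0.10454052],
       [ 0.10505158,  0.04451729, -0.99346987]]), 't': array([-14.86572039, 497.03576384, 853.04806931])} 0.9961946614583334
{'fov_y': 70.70171878224942, 'cx': 325.7466323930982, 'cy': 239.29839965153855, 'T_tool_cam': array([[ 3.23287416e-04, -9.67451377e-01, -2.53056768e-01,
         7.15298290e+01],
       [ 9.99999466e-01,  5.61231290e-04, -8.68092731e-04,
         5.26937783e-01],
       [ 9.81860885e-04, -2.53056352e-01,  9.67451042e-01,
         2.00650436e+01],
       [ 0.00000000e+00,  0.00000000e+00,  0.00000000e+00,
         1.00000000e+00]])}
```

View pics/top1.png

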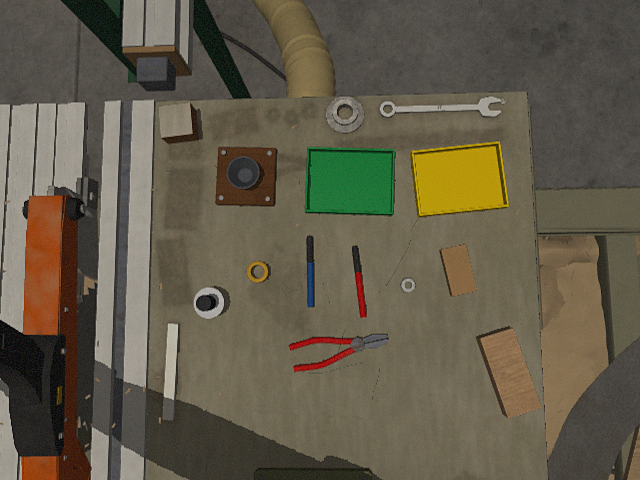

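View pics/scene1.png

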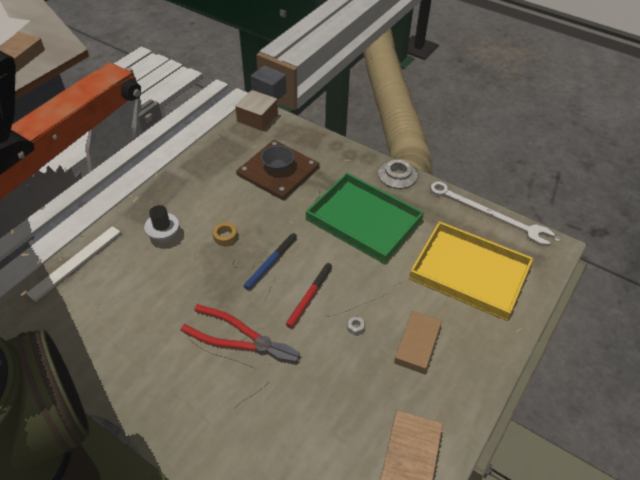

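The top view shows the blue marker (310,271), red marker (359,281), nut (408,285), spacer (258,271), cone (208,303), stand (246,175), green tray (350,181), yellow tray (460,180) and offcut (458,270). The scene view shows the same objects from the side. Next I'll build the point clouds and fit poses.

```bash
cat > h.py <<'E'
import numpy as np,cv2
from station import calibration
def cloud(name,d,R=None,t=None):
    c=calibration(name);f=240/np.tan(np.radians(c["fov_y"])/2)
    v,u=np.mgrid[:480,:640]
    X=np.stack([(u-c["cx"])/f*d,(v-c["cy"])/f*d,d],-1)
    if R is None: R,t=c["R"],c["t"]
    return (X-t)@R           # R^T (X-t)
def rect(P):
    (a,b),(w,h),an=cv2.minAreaRect(P[:,:2].astype(np.float32))
    if w>h: w,h,an=h,w,an-90   # an = direction of short side
    return f"c=({a:.1f},{b:.1f}) size {w:.1f}x{h:.1f} longaxis {(an+90)%180:.1f}deg  z10/50/95 {np.percentile(P[:,2],[10,50,95]).round(1)} n={len(P)}"
E
python3 - <<'E'
from h import *
seeds=dict(blue=(310,271),red=(359,281),nut=(408,285),spacer=(258,271),cone=(208,303),stand=(246,175),green=(350,181),yellow=(460,180),offcut=(458,270),block=(180,122),flange=(344,114),beam=(155,72))
d=np.load("top_d.npy");W=cloud("top",d)
ds=np.load("scene_d.npy");S=cloud("scene",ds)
for nm,A in(("top",W),("scene",S)):
    m=(abs(A[...,2])<15)&(A[...,0]>350)&(A[...,0]<800)&(abs(A[...,1])<250);P=A[m]
    c=np.linalg.lstsq(np.c_[P[:,:2],np.ones(len(P))],P[:,2],rcond=None)[0];r=P[:,2]-np.c_[P[:,:2],np.ones(len(P))]@c
    print(nm,"table plane",c,np.median(P[:,2]),r.std())
R={'blue':90,'red':90,'nut':35,'spacer':40,'cone':50,'stand':95,'green':115,'yellow':125,'offcut':60,'block':60,'flange':50,'beam':0}
for k,(u,v) in seeds.items():
    p=W[v,u]; print(k,"seed",p.round(1))
    for nm,A in(("top",W),("scene",S)):
        q=A.reshape(-1,3);thr=5
        m=(np.hypot(*(q[:,:2]-p[:2]).T)<R[k])&(q[:,2]>thr)&(q[:,2]<80)
        if m.sum()>10:
            # keep component containing seed: raster 2mm
            Q=q[m];g=np.zeros((200,200),np.uint8);ij=((Q[:,:2]-p[:2])/2+100).astype(int);g[ij[:,0],ij[:,1]]=1
            g=cv2.dilate(g,np.ones((3,3),np.uint8));n,l,st,_=cv2.connectedComponentsWithStats(g)
            b=1+np.argmax(st[1:,4]);print("   ",nm,rect(Q[l[ij[:,0],ij[:,1]]==b]))
# tall things in workspace
for lo,hi in((80,200),(200,600)):
    q=W.reshape(-1,3);m=(q[:,2]>lo)&(q[:,2]<hi);print(lo,hi,m.sum(),q[m].min(0).round(),q[m].max(0).round())
E
```

```text
top table plane [ 4.49662951e-03 -4.26508911e-04 -1.69930098e+00] -0.1817166107660615 3.6994072011110726
scene table plane [ 5.39850776e-03 -5.61187578e-04 -1.69621942e+00] 0.08722258595159624 3.720156278100006
blue seed [446.4   1.3   8.2]
    top c=(445.9,1.6) size 12.4x128.4 longaxis 0.7deg  z10/50/95 [ 7.6 10.5 13.8] n=469
    scene c=(444.8,1.5) size 13.3x130.2 longaxis 0.9deg  z10/50/95 [ 7.1 10.5 13.7] n=537
red seed [427.3 -86.7  11.5]
    top c=(426.7,-86.1) size 13.0x128.8 longaxis 6.2deg  z10/50/95 [ 7.5 10.4 13.4] n=486
    scene c=(425.9,-86.2) size 12.9x130.4 longaxis 6.0deg  z10/50/95 [ 7.7 10.6 13.6] n=589
nut seed [ 419.5 -175.     1.5]
    top c=(418.5,-173.4) size 23.2x27.1 longaxis 89.4deg  z10/50/95 [ 8.  10.  12.7] n=133
    scene c=(417.5,-173.2) size 24.8x25.2 longaxis 23.9deg  z10/50/95 [ 7.  10.  12.4] n=209
spacer seed [ 4.478e+02  9.760e+01 -3.000e-01]
    top c=(446.3,96.1) size 38.0x38.5 longaxis 90.2deg  z10/50/95 [11.7 14.8 17.6] n=263
    scene c=(444.9,97.0) size 38.8x40.1 longaxis 53.8deg  z10/50/95 [ 7.5 14.2 17.2] n=365
cone seed [391.2 172.6  60.
[... 921 characters left out ...]
.0 longaxis 11.6deg  z10/50/95 [14.7 17.  19.8] n=1296
    scene c=(443.4,-261.8) size 45.1x87.2 longaxis 11.8deg  z10/50/95 [15.  17.4 19.7] n=1770
block seed [719.8 235.7  38.5]
    top c=(723.2,244.2) size 61.2x61.9 longaxis 5.6deg  z10/50/95 [17.8 38.6 41.6] n=1368
    scene c=(722.2,244.5) size 63.5x65.3 longaxis 5.5deg  z10/50/95 [11.6 37.1 41.3] n=1166
flange seed [740.2 -64.2   3.5]
    top c=(738.6,-65.1) size 67.9x69.3 longaxis 88.0deg  z10/50/95 [ 6.1 10.9 19. ] n=807
    scene c=(732.7,-66.7) size 61.6x67.5 longaxis 121.4deg  z10/50/95 [ 6.2 11.6 18.6] n=689
beam seed [825.8 292.3  19.6]
80 200 15803 [111. 367.  80.] [592. 471. 200.]
200 600 1260 [290. 394. 200.] [374. 433. 257.]
```

Both views agree to about 1 mm and the heights match the text. The saw is up to 257 mm high beside the start, so I lift first and then look.

Emit:
drive_tool(
  plan=[
    {"z": -4},
    {"z": -4},
    {"z": -4},
    {"z": -4},
    {"z": -4},
    {"z": 0},
  ],
)

```text
invalid input
```

```bash
cat >> h.py <<'E'
from station import observe,snapshot
from scipy.spatial.transform import Rotation as Ro
def wrist(png=None):
    s=observe();p,d=snapshot("wrist");T=calibration("wrist")["T_tool_cam"]
    M=np.eye(4);M[:3,:3]=Ro.from_quat(s["orientation"]).as_matrix();M[:3,3]=s["tool_pos"]
    C=np.linalg.inv(M@T)
    if png: cv2.imwrite(png,p[:,:,::-1])
    return p,cloud("wrist",d,C[:3,:3],C[:3,3]),d
def go(x,y,z,psi):
    s=observe();R=Ro.from_quat(s["orientation"]).as_matrix()
    ps=np.degrees(np.arctan2(R[1,1],R[0,1]));D=R.T@(np.array([x,y,z])-s["tool_pos"])
    print("t",round(s["t"],2),"pos",np.round(s["tool_pos"],1),"psi",round(ps,1),"tilt",R[2].round(3),"F",np.round(s["force"],1),"w",round(s["width"],1),"g",round(s["grasp_force"],1),"j",np.round(s["joint_positions"],2))
    print("shift cm",(D/10).round(2),"then yaw",round((ps-psi+180)%360-180,1))
E
python3 - <<'E'
from h import *
p,W,d=wrist("pics/w1.png");q=W[d>0]
for lo,hi in((100,200),(200,600)):
    m=(q[:,2]>lo)&(q[:,2]<hi);print(m.sum(),q[m].min(0).round() if m.any() else 0,q[m].max(0).round() if m.any() else 0)
print(W[d>0][:,:2].min(0),W[d>0][:,:2].max(0))
go(445.4,1.5,300,90.8)
E
```

```text
18257 [ 24. 387. 100.] [325. 459. 143.]
105540 [169. 543. 213.] [277. 697. 344.]
[-229.34027375  192.60494086] [1753.92739489  953.10897788]
t 0.15 pos [230.6 607.5 403.8] psi 69.2 tilt [ 0.    -0.002 -1.   ] F [-0.5  0.8  0.6] w 95.1 g 0.0 j [ 1.13  0.12  1.65 -0.    1.37 -0.08]
shift cm [-41.59 -49.02  10.45] then yaw -21.6
```

Emit:
drive_tool(
  plan=[
    {"hand": 9.5,"x": 0,"y": 0,"z": -4,"yaw": 0},
    {"hand": 9.5,"x": 0,"y": 0,"z": -4,"yaw": 0},
    {"hand": 9.5,"x": 0,"y": 0,"z": -4,"yaw": 0},
    {"hand": 9.5,"x": 0,"y": 0,"z": -4,"yaw": 0},
    {"hand": 9.5,"x": 0,"y": 0,"z": -4,"yaw": 0},
    {"hand": 9.5,"x": 0,"y": 0,"z": 0,"yaw": 0},
  ],
)

```text
t: 0.9
tool_pos: [230.5, 607.3, 609.5]
orientation: [0.18, 0.984, 0.004, 0.001]
force: [-0.5, -0.4, -0.0]
width: 94.8
grasp_force: 0.0
```

Run:
```python
from h import *
p,W,d=wrist("pics/w2.png");q=W[d>0]
for lo,hi in((100,200),(200,300),(300,700)):
    m=(q[:,2]>lo)&(q[:,2]<hi);print(m.sum(),q[m].min(0).round() if m.any() else 0,q[m].max(0).round() if m.any() else 0)
go(445.4,1.5,300,90.8)
```

```text
11439 [ 23. 386. 100.] [492. 458. 181.]
1027 [321. 416. 207.] [368. 444. 274.]
105583 [169. 544. 418.] [277. 697. 550.]
t 0.95 pos [230.6 607.5 606.4] psi 69.2 tilt [-0.     0.003 -1.   ] F [0.5 0.4 0.3] w 95.1 g 0.0 j [ 1.13  0.07  1.37  0.    1.69 -0.08]
shift cm [-41.58 -49.13  30.5 ] then yaw -21.6
```

View pics/w2.png

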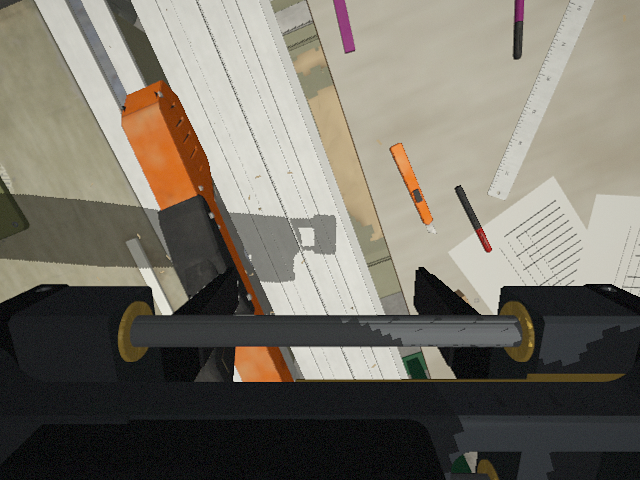

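The wrist view shows the saw (orange, at about (170,150)) below and well clear of the gripper. I now fly over the blue marker.

Emit:
drive_tool(
  plan=[
    {"hand": 5,"x": -3.5,"y": -4.1,"z": 0,"yaw": 0},
    {"hand": 5,"x": -3.5,"y": -4.1,"z": 0,"yaw": 0},
    {"hand": 5,"x": -3.5,"y": -4.1,"z": 0,"yaw": 0},
    {"hand": 5,"x": -3.5,"y": -4.1,"z": 0,"yaw": 0},
    {"hand": 5,"x": -3.5,"y": -4.1,"z": 0,"yaw": 0},
    {"hand": 5,"x": -3.5,"y": -4.1,"z": 0,"yaw": 0},
    {"hand": 5,"x": -3.5,"y": -4.1,"z": 0,"yaw": 0},
    {"hand": 5,"x": -3.5,"y": -4.1,"z": 0,"yaw": 0},
    {"hand": 5,"x": -3.5,"y": -4.1,"z": 0,"yaw": 0},
    {"hand": 5,"x": -3.5,"y": -4.1,"z": 0,"yaw": 0},
    {"hand": 5,"x": -3.5,"y": -4.1,"z": 0,"yaw": 0},
    {"hand": 5,"x": -3.5,"y": -4.1,"z": 0,"yaw": 0},
    {"hand": 5,"x": 0,"y": 0,"z": 5,"yaw": -5.4},
    {"hand": 5,"x": 0,"y": 0,"z": 5,"yaw": -5.4},
    {"hand": 5,"x": 0,"y": 0,"z": 5,"yaw": -5.4},
    {"hand": 5,"x": 0,"y": 0,"z": 5,"yaw": -5.4},
    {"hand": 5,"x": 0,"y": 0,"z": 5,"yaw": 0},
    {"hand": 5,"x": 0,"y": 0,"z": 5,"yaw": 0},
    {"hand": 5,"x": 0,"y": 0,"z": 0,"yaw": 0},
    {"hand": 5,"x": 0,"y": 0,"z": 0,"yaw": 0},
  ],
)

```text
t: 3.45
tool_pos: [449.0, -1.4, 305.6]
orientation: [-0.007, 1.0, -0.0, 0.0]
force: [0.5, 0.0, 1.3]
width: 50.1
grasp_force: 0.0
```

Run:
```python
from h import *
p,W,d=wrist("pics/w3.png");q=W[d>0]
# things above table near, ignoring gripper
m=(q[:,2]>6)&(q[:,2]<40)&(q[:,0]>330);Q=q[m]
def comp(c,r,lo=5,hi=45):
    m=(np.hypot(q[:,0]-c[0],q[:,1]-c[1])<r)&(q[:,2]>lo)&(q[:,2]<hi);return rect(q[m]) if m.sum()>20 else m.sum()
print("table",np.median(q[(abs(q[:,2])<5),2]))
for k,c,r in(("blue",(445,1.5),72),("red",(426,-86),72),("nut",(418,-173),25),("spacer",(445.5,96.5),30)): print(k,comp(c,r))
go(445.4,1.5,192,90.8)
```

```text
table 0.02457822660071991
blue c=(447.2,2.0) size 12.3x129.6 longaxis 0.7deg  z10/50/95 [ 8.5 11.3 13.2] n=2190
red c=(428.1,-86.1) size 12.9x129.8 longaxis 6.1deg  z10/50/95 [ 8.3 11.3 13.2] n=2384
nut c=(419.9,-173.2) size 24.8x28.2 longaxis 85.8deg  z10/50/95 [ 7.1 10.7 12.2] n=786
spacer c=(446.7,96.6) size 39.0x39.1 longaxis 148.2deg  z10/50/95 [ 9.3 15.4 16.7] n=1416
t 3.5 pos [449.4  -1.4 306.7] psi 90.8 tilt [-0.003 -0.    -1.   ] F [ 0.1 -0.1  0.2] w 49.9 g 0.0 j [-0.12 -0.26  2.18 -0.    1.21 -1.71]
shift cm [ 0.43  0.3  11.47] then yaw 0.0
```

View pics/w3.png

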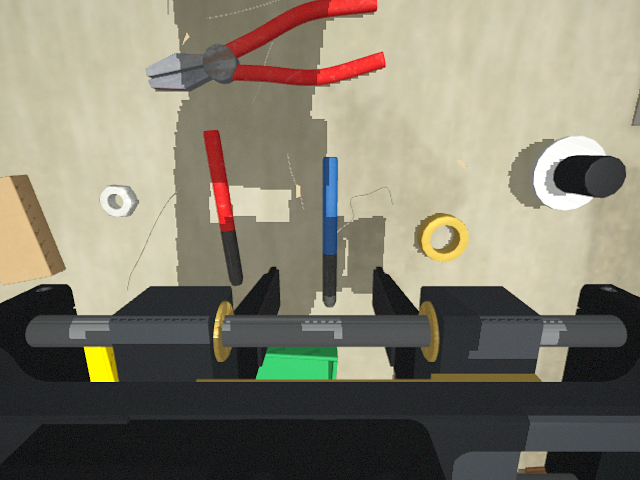

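The wrist view confirms the marker (330,230) lies between the fingers, and the nut (118,200) and spacer (443,238) agree with the earlier poses. I now descend and grasp blue.

Emit:
drive_tool(
  plan=[
    {"hand": 5,"x": 0.35,"y": 0.3,"z": 3,"yaw": 0},
    {"hand": 5,"x": 0,"y": 0,"z": 3,"yaw": 0},
    {"hand": 5,"x": 0,"y": 0,"z": 3,"yaw": 0},
    {"hand": 5,"x": 0,"y": 0,"z": 1.6,"yaw": 0},
    {"hand": 5,"x": 0,"y": 0,"z": 0.8,"yaw": 0},
    {"hand": 5,"x": 0,"y": 0,"z": 0,"yaw": 0},
    {"hand": 0.8,"x": 0,"y": 0,"z": 0,"yaw": 0},
    {"hand": 0.8,"x": 0,"y": 0,"z": 0,"yaw": 0},
    {"hand": 0.8,"x": 0,"y": 0,"z": 0,"yaw": 0},
    {"hand": 0.8,"x": 0,"y": 0,"z": 0,"yaw": 0},
    {"hand": 0.8,"x": 0,"y": 0,"z": 0,"yaw": 0},
    {"hand": 0.8,"x": 0,"y": 0,"z": 0,"yaw": 0},
  ],
  newtons=12,
)

```text
t: 5.0
tool_pos: [445.2, 1.6, 190.9]
orientation: [-0.007, 1.0, 0.0, 0.0]
force: [-0.3, 0.7, 1.6]
width: 12.2
grasp_force: 12.0
```

Run:
```python
from h import *
go(610,-70,300,-2.5)
# tray fits using rim colours in the two fixed views
for n in("top","scene"):
    p=np.load(n+"_p.npy");W=cloud(n,np.load(n+"_d.npy"));h=cv2.cvtColor(p,cv2.COLOR_RGB2HSV)
    for k,lo,hi in(("green",(65,120,30),(85,255,255)),("yellow",(22,150,80),(32,255,255))):
        m=cv2.inRange(h,lo,hi)>0
        Q=W[m];Q=Q[(Q[:,0]>520)&(Q[:,0]<700)]
        rim=Q[(Q[:,2]>17)&(Q[:,2]<26)];fl=Q[(abs(Q[:,2]-4)<4)]
        print(n,k,"rim",rect(rim),"| floor",rect(fl))
```

```text
t 5.0 pos [445.2   1.6 190.9] psi 90.8 tilt [-0.  0. -1.] F [-0.3  0.7  1.6] w 12.2 g 12.0 j [-0.12 -0.09  2.26  0.    0.97 -1.7 ]
shift cm [-16.37  -7.39 -10.91] then yaw 93.3
top green rim c=(609.7,-72.1) size 120.8x159.2 longaxis 87.5deg  z10/50/95 [18.7 21.  23.5] n=651 | floor c=(611.9,-72.4) size 110.7x152.6 longaxis 87.2deg  z10/50/95 [1.4 3.3 6. ] n=4729
top yellow rim c=(609.2,-269.2) size 120.8x160.9 longaxis 95.5deg  z10/50/95 [18.9 20.9 23.5] n=697 | floor c=(613.1,-271.7) size 125.6x166.4 longaxis 95.3deg  z10/50/95 [1.4 3.4 5.9] n=4862
scene green rim c=(608.5,-71.6) size 122.5x157.1 longaxis 87.7deg  z10/50/95 [19.3 21.  23.3] n=294 | floor c=(616.2,-69.0) size 105.1x146.0 longaxis 86.5deg  z10/50/95 [1.8 3.5 5.9] n=3630
scene yellow rim c=(608.4,-269.0) size 124.0x159.2 longaxis 95.1deg  z10/50/95 [17.9 20.6 23.2] n=997 | floor c=(607.5,-270.7) size 122.1x157.4 longaxis 94.9deg  z10/50/95 [1.8 3.6 6.2] n=5076
```

Emit:
drive_tool(
  plan=[
    {"hand": 0.8,"x": 0,"y": 0,"z": -3.6,"yaw": 0},
    {"hand": 0.8,"x": 0,"y": 0,"z": -3.6,"yaw": 0},
    {"hand": 0.8,"x": 0,"y": 0,"z": -3.6,"yaw": 0},
    {"hand": 0.8,"x": -3.8,"y": -1.5,"z": 0,"yaw": 0},
    {"hand": 0.8,"x": -3.8,"y": -1.5,"z": 0,"yaw": 0},
    {"hand": 0.8,"x": -3.8,"y": -1.5,"z": 0,"yaw": 0},
    {"hand": 0.8,"x": -3.8,"y": -1.5,"z": 0,"yaw": 0},
    {"hand": 0.8,"x": -3.6,"y": -1.7,"z": 0,"yaw": 0},
    {"hand": 0.8,"x": 0,"y": 0,"z": 0,"yaw": 8.5},
    {"hand": 0.8,"x": 0,"y": 0,"z": 0,"yaw": 8.5},
    {"hand": 0.8,"x": 0,"y": 0,"z": 0,"yaw": 8.5},
    {"hand": 0.8,"x": 0,"y": 0,"z": 0,"yaw": 8.5},
    {"hand": 0.8,"x": 0,"y": 0,"z": 0,"yaw": 8.5},
    {"hand": 0.8,"x": 0,"y": 0,"z": 0,"yaw": 8.5},
    {"hand": 0.8,"x": 0,"y": 0,"z": 0,"yaw": 8.5},
    {"hand": 0.8,"x": 0,"y": 0,"z": 0,"yaw": 8.5},
    {"hand": 0.8,"x": 0,"y": 0,"z": 0,"yaw": 8.5},
    {"hand": 0.8,"x": 0,"y": 0,"z": 0,"yaw": 8.5},
    {"hand": 0.8,"x": 0,"y": 0,"z": 0,"yaw": 8.3},
    {"hand": 0.8,"x": 0,"y": 0,"z": 0,"yaw": 0},
  ],
)

```text
t: 7.5
tool_pos: [634.2, -72.7, 298.4]
orientation: [0.722, 0.692, -0.0, -0.0]
force: [0.2, 0.3, -0.2]
width: 12.3
grasp_force: 12.0
```

Run:
```python
from h import *
go(634.3,-72.9,195.3,-2.5)
p,W,d=wrist("pics/w4.png");q=W[d>0]
for c,h in(((609,-72),"green"),):
    m=(abs(q[:,0]-609)<75)&(abs(q[:,1]+72)<95)&(q[:,2]>16)&(q[:,2]<26);print(rect(q[m]))
```

```text
t 7.5 pos [634.2 -72.7 298.4] psi -2.4 tilt [ 0.    -0.001 -1.   ] F [ 0.2  0.3 -0.2] w 12.3 g 12.0 j [-0.2   0.18  1.77 -0.    1.19 -0.16]
shift cm [-0.02  0.02 10.31] then yaw 0.1
c=(611.7,-49.9) size 115.9x120.3 longaxis 177.6deg  z10/50/95 [19.6 21.6 22.9] n=2773
```

View pics/w4.png

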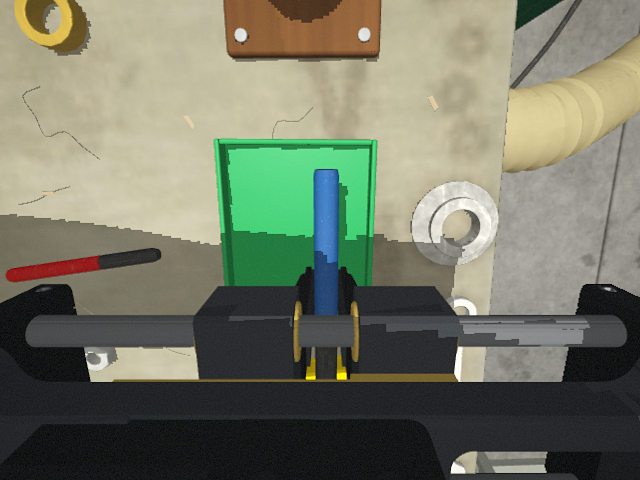

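The blue marker (325,230) hangs aligned over the green tray, clear of its far wall. I lower it and release.

Emit:
drive_tool(
  plan=[
    {"hand": 0.8,"x": 0,"y": 0,"z": 3,"yaw": 0},
    {"hand": 0.8,"x": 0,"y": 0,"z": 3,"yaw": 0},
    {"hand": 0.8,"x": 0,"y": 0,"z": 2.5,"yaw": 0},
    {"hand": 0.8,"x": 0,"y": 0,"z": 1.2,"yaw": 0},
    {"hand": 0.8,"x": 0,"y": 0,"z": 0.5,"yaw": 0},
    {"hand": 0.8,"x": 0,"y": 0,"z": 0.1,"yaw": 0},
    {"hand": 0.8,"x": 0,"y": 0,"z": 0,"yaw": 0},
    {"hand": 2.2,"x": 0,"y": 0,"z": 0,"yaw": 0},
    {"hand": 2.2,"x": 0,"y": 0,"z": 0,"yaw": 0},
    {"hand": 2.2,"x": 0,"y": 0,"z": 0,"yaw": 0},
    {"hand": 2.2,"x": 0,"y": 0,"z": -1,"yaw": 0},
    {"hand": 2.2,"x": 0,"y": 0,"z": -3,"yaw": 0},
    {"hand": 2.2,"x": 0,"y": 0,"z": -3.5,"yaw": 0},
    {"hand": 5,"x": 0,"y": 0,"z": -3,"yaw": 0},
    {"hand": 5,"x": 0,"y": 0,"z": 0,"yaw": 0},
  ],
)

```text
t: 9.43
tool_pos: [635.4, -72.9, 305.1]
orientation: [0.722, 0.692, 0.002, 0.003]
force: [0.6, 1.3, -0.1]
width: 36.5
grasp_force: 0.0
```

Run:
```python
from h import *
p,W,d=wrist();h=cv2.cvtColor(p,cv2.COLOR_RGB2HSV)
m=(cv2.inRange(h,(100,100,30),(125,255,255))>0)&(d>0);Q=W[m];print("blue",rect(Q[(Q[:,2]>0)&(Q[:,2]<40)]))
go(426.8,-86.1,300,96.1)
```

```text
blue c=(635.7,-50.3) size 11.3x80.2 longaxis 87.1deg  z10/50/95 [13.5 15.5 17.1] n=1373
t 9.47 pos [634.7 -72.8 302.6] psi -2.5 tilt [-0.001  0.003 -1.   ] F [-0.1  0.9 -0.8] w 40.9 g 0.0 j [-0.2   0.18  1.76 -0.    1.19 -0.15]
shift cm [ -2.23 -20.71   0.19] then yaw -98.6
```

Emit:
drive_tool(
  plan=[
    {"hand": 5,"x": -0.45,"y": -4.1,"z": 0,"yaw": 0},
    {"hand": 5,"x": -0.45,"y": -4.1,"z": 0,"yaw": 0},
    {"hand": 5,"x": -0.45,"y": -4.1,"z": 0,"yaw": 0},
    {"hand": 5,"x": -0.45,"y": -4.1,"z": 0,"yaw": 0},
    {"hand": 5,"x": -0.45,"y": -4.3,"z": 0,"yaw": 0},
    {"hand": 5,"x": 0,"y": 0,"z": 0,"yaw": -9},
    {"hand": 5,"x": 0,"y": 0,"z": 0,"yaw": -9},
    {"hand": 5,"x": 0,"y": 0,"z": 0,"yaw": -9},
    {"hand": 5,"x": 0,"y": 0,"z": 0,"yaw": -9},
    {"hand": 5,"x": 0,"y": 0,"z": 0,"yaw": -9},
    {"hand": 5,"x": 0,"y": 0,"z": 0,"yaw": -9},
    {"hand": 5,"x": 0,"y": 0,"z": 0,"yaw": -9},
    {"hand": 5,"x": 0,"y": 0,"z": 0,"yaw": -9},
    {"hand": 5,"x": 0,"y": 0,"z": 0,"yaw": -9},
    {"hand": 5,"x": 0,"y": 0,"z": 0,"yaw": -9},
    {"hand": 5,"x": 0,"y": 0,"z": 0,"yaw": -8.6},
    {"hand": 5,"x": 0,"y": 0,"z": 0,"yaw": 0},
  ],
)

```text
t: 11.6
tool_pos: [426.0, -86.1, 299.2]
orientation: [-0.052, 0.999, 0.001, -0.001]
force: [-0.8, -0.6, -0.4]
width: 50.1
grasp_force: 0.0
```

Run:
```python
from h import *
go(426.8,-86.1,191,96.1)
```

```text
t 11.6 pos [426.  -86.1 299.2] psi 96.0 tilt [ 0.003  0.001 -1.   ] F [-0.8 -0.6 -0.4] w 50.1 g 0.0 j [-0.32 -0.28  2.22 -0.    1.21 -2.  ]
shift cm [-0.11 -0.03 10.82] then yaw -0.1
```

Emit:
drive_tool(
  plan=[
    {"hand": 5,"x": -0.1,"y": 0,"z": 3,"yaw": 0},
    {"hand": 5,"x": 0,"y": 0,"z": 3,"yaw": 0},
    {"hand": 5,"x": 0,"y": 0,"z": 2.6,"yaw": 0},
    {"hand": 5,"x": 0,"y": 0,"z": 1.5,"yaw": 0},
    {"hand": 5,"x": 0,"y": 0,"z": 0.8,"yaw": 0},
    {"hand": 5,"x": 0,"y": 0,"z": 0,"yaw": 0},
    {"hand": 0.8,"x": 0,"y": 0,"z": 0,"yaw": 0},
    {"hand": 0.8,"x": 0,"y": 0,"z": 0,"yaw": 0},
    {"hand": 0.8,"x": 0,"y": 0,"z": 0,"yaw": 0},
    {"hand": 0.8,"x": 0,"y": 0,"z": 0,"yaw": 0},
    {"hand": 0.8,"x": 0,"y": 0,"z": 0,"yaw": 0},
    {"hand": 0.8,"x": 0,"y": 0,"z": 0,"yaw": 0},
    {"hand": 0.8,"x": 0,"y": 0,"z": -3.6,"yaw": 0},
    {"hand": 0.8,"x": 0,"y": 0,"z": -3.6,"yaw": 0},
    {"hand": 0.8,"x": 0,"y": 0,"z": -3.6,"yaw": 0},
    {"hand": 0.8,"x": 0,"y": 0,"z": 0,"yaw": 0},
  ],
)

```text
t: 13.6
tool_pos: [428.5, -86.5, 303.1]
orientation: [-0.053, 0.999, -0.001, 0.003]
force: [0.2, 0.0, 0.0]
width: 12.1
grasp_force: 12.0
```

Run:
```python
from h import *
go(584.3,-70.7,195.3,-2.5)
```

```text
t 13.6 pos [428.5 -86.5 303.1] psi 96.1 tilt [-0.006 -0.003 -1.   ] F [0.2 0.  0. ] w 12.1 g 12.0 j [-0.32 -0.29  2.21  0.    1.21 -2.  ]
shift cm [-15.59  -0.06  10.88] then yaw 98.6
```

Emit:
drive_tool(
  plan=[
    {"hand": 0.8,"x": -3.9,"y": 0,"z": 0,"yaw": 0},
    {"hand": 0.8,"x": -3.9,"y": 0,"z": 0,"yaw": 0},
    {"hand": 0.8,"x": -3.9,"y": 0,"z": 0,"yaw": 0},
    {"hand": 0.8,"x": -4.0,"y": 0,"z": 0,"yaw": 0},
    {"hand": 0.8,"x": 0,"y": 0,"z": 0,"yaw": 9},
    {"hand": 0.8,"x": 0,"y": 0,"z": 0,"yaw": 9},
    {"hand": 0.8,"x": 0,"y": 0,"z": 0,"yaw": 9},
    {"hand": 0.8,"x": 0,"y": 0,"z": 0,"yaw": 9},
    {"hand": 0.8,"x": 0,"y": 0,"z": 0,"yaw": 9},
    {"hand": 0.8,"x": 0,"y": 0,"z": 0,"yaw": 9},
    {"hand": 0.8,"x": 0,"y": 0,"z": 0,"yaw": 9},
    {"hand": 0.8,"x": 0,"y": 0,"z": 0,"yaw": 9},
    {"hand": 0.8,"x": 0,"y": 0,"z": 0,"yaw": 9},
    {"hand": 0.8,"x": 0,"y": 0,"z": 0,"yaw": 9},
    {"hand": 0.8,"x": 0,"y": 0,"z": 0,"yaw": 8.6},
    {"hand": 0.8,"x": 0,"y": 0,"z": 0,"yaw": 0},
    {"hand": 0.8,"x": 0,"y": 0,"z": 0,"yaw": 0},
  ],
)

```text
t: 15.72
tool_pos: [583.3, -69.4, 298.6]
orientation: [0.722, 0.692, -0.001, -0.001]
force: [-0.3, -0.6, 0.2]
width: 12.3
grasp_force: 12.0
```

Run:
```python
from h import *
go(584.3,-70.7,195.3,-2.5)
p,W,d=wrist();h=cv2.cvtColor(p,cv2.COLOR_RGB2HSV)
m=((h[...,0]<6)|(h[...,0]>174))&(h[...,1]>140)&(h[...,2]>60)&(d>0);Q=W[m];Q=Q[(Q[:,2]>90)&(Q[:,2]<140)];print("red held",rect(Q))
```

```text
t 15.72 pos [583.3 -69.4 298.6] psi -2.4 tilt [ 0.    -0.002 -1.   ] F [-0.3 -0.6  0.2] w 12.3 g 12.0 j [-0.21  0.08  1.89 -0.    1.18 -0.17]
shift cm [-0.13  0.12 10.33] then yaw 0.1
red held c=(584.1,-43.0) size 12.6x76.6 longaxis 87.1deg  z10/50/95 [115.9 118.2 119.7] n=3509
```

Emit:
drive_tool(
  plan=[
    {"hand": 0.8,"x": -0.1,"y": 0.1,"z": 3,"yaw": 0},
    {"hand": 0.8,"x": 0,"y": 0,"z": 3,"yaw": 0},
    {"hand": 0.8,"x": 0,"y": 0,"z": 2.5,"yaw": 0},
    {"hand": 0.8,"x": 0,"y": 0,"z": 1.2,"yaw": 0},
    {"hand": 0.8,"x": 0,"y": 0,"z": 0.5,"yaw": 0},
    {"hand": 0.8,"x": 0,"y": 0,"z": 0.1,"yaw": 0},
    {"hand": 0.8,"x": 0,"y": 0,"z": 0,"yaw": 0},
    {"hand": 2.2,"x": 0,"y": 0,"z": 0,"yaw": 0},
    {"hand": 2.2,"x": 0,"y": 0,"z": 0,"yaw": 0},
    {"hand": 2.2,"x": 0,"y": 0,"z": 0,"yaw": 0},
    {"hand": 2.2,"x": 0,"y": 0,"z": -1,"yaw": 0},
    {"hand": 2.2,"x": 0,"y": 0,"z": -3,"yaw": 0},
    {"hand": 2.2,"x": 0,"y": 0,"z": -3.5,"yaw": 0},
    {"hand": 5,"x": 0,"y": 0,"z": -3,"yaw": 0},
    {"hand": 5,"x": 0,"y": 0,"z": 0,"yaw": 0},
    {"hand": 5,"x": 0,"y": 0,"z": 0,"yaw": 0},
  ],
)

```text
t: 17.77
tool_pos: [584.2, -70.4, 301.2]
orientation: [0.722, 0.692, -0.0, -0.0]
force: [0.3, -0.1, -0.2]
width: 46.1
grasp_force: 0.0
```

Run:
```python
from h import *
p,W,d=wrist();h=cv2.cvtColor(p,cv2.COLOR_RGB2HSV)
m=(h[...,1]>100)&(d>0)&(W[...,2]>0)&(W[...,2]<40)&(W[...,0]>550)&(W[...,0]<680)
m0=((h[...,0]<6)|(h[...,0]>174))&m;print("red",rect(W[m0]))
m0=(h[...,0]>100)&(h[...,0]<125)&m;print("blue",rect(W[m0]))
go(418.8,-173.3,300,-4.2)
```

```text
red c=(586.3,-46.8) size 11.0x80.5 longaxis 87.3deg  z10/50/95 [13.7 15.6 17.1] n=1400
blue c=(635.2,-50.3) size 11.9x80.3 longaxis 87.8deg  z10/50/95 [13.4 15.5 17.1] n=1435
t 17.82 pos [584.  -70.3 300.3] psi -2.5 tilt [ 0.    -0.002 -1.   ] F [-0.7 -0.8 -1.1] w 48.1 g 0.0 j [-0.21  0.08  1.88 -0.    1.18 -0.17]
shift cm [-11.   -16.06   0.07] then yaw 1.7
```

Emit:
drive_tool(
  plan=[
    {"hand": 5,"x": -2.2,"y": -3.2,"z": 0,"yaw": 0},
    {"hand": 5,"x": -2.2,"y": -3.2,"z": 0,"yaw": 0},
    {"hand": 5,"x": -2.2,"y": -3.2,"z": 0,"yaw": 0},
    {"hand": 5,"x": -2.2,"y": -3.2,"z": 0,"yaw": 0},
    {"hand": 5,"x": -2.2,"y": -3.2,"z": 0,"yaw": 0},
    {"hand": 5,"x": 0,"y": 0,"z": 0,"yaw": 1.7},
    {"hand": 5,"x": 0,"y": 0,"z": 0,"yaw": 0},
    {"hand": 5,"x": 0,"y": 0,"z": 0,"yaw": 0},
  ],
)

```text
t: 18.82
tool_pos: [420.5, -173.0, 301.4]
orientation: [0.732, 0.681, -0.0, -0.0]
force: [1.3, 1.0, -0.6]
width: 50.0
grasp_force: 0.0
```

Run:
```python
from h import *
go(418.8,-173.3,191,-4.2)
```

```text
t 18.82 pos [ 420.5 -173.   301.4] psi -4.1 tilt [ 0.    -0.001 -1.   ] F [ 1.3  1.  -0.6] w 50.0 g 0.0 j [-0.51 -0.24  2.17  0.    1.2  -0.44]
shift cm [-0.04 -0.16 11.04] then yaw 0.1
```

Emit:
drive_tool(
  plan=[
    {"hand": 5,"x": 0,"y": -0.1,"z": 3,"yaw": 0},
    {"hand": 5,"x": 0,"y": 0,"z": 3,"yaw": 0},
    {"hand": 5,"x": 0,"y": 0,"z": 2.6,"yaw": 0},
    {"hand": 5,"x": 0,"y": 0,"z": 1.5,"yaw": 0},
    {"hand": 5,"x": 0,"y": 0,"z": 0.8,"yaw": 0},
    {"hand": 5,"x": 0,"y": 0,"z": 0,"yaw": 0},
    {"hand": 2,"x": 0,"y": 0,"z": 0,"yaw": 0},
    {"hand": 2,"x": 0,"y": 0,"z": 0,"yaw": 0},
    {"hand": 2,"x": 0,"y": 0,"z": 0,"yaw": 0},
    {"hand": 2,"x": 0,"y": 0,"z": 0,"yaw": 0},
    {"hand": 2,"x": 0,"y": 0,"z": 0,"yaw": 0},
    {"hand": 2,"x": 0,"y": 0,"z": 0,"yaw": 0},
    {"hand": 2,"x": 0,"y": 0,"z": -3.6,"yaw": 0},
    {"hand": 2,"x": 0,"y": 0,"z": -3.6,"yaw": 0},
    {"hand": 2,"x": 0,"y": 0,"z": -3.6,"yaw": 0},
    {"hand": 2,"x": 0,"y": 0,"z": 0,"yaw": 0},
    {"hand": 2,"x": 0,"y": 0,"z": 0,"yaw": 0},
  ],
  newtons=15,
)

```text
t: 20.95
tool_pos: [418.5, -173.1, 299.5]
orientation: [0.732, 0.681, -0.0, -0.001]
force: [0.4, 0.2, -0.6]
width: 24.8
grasp_force: 15.0
```

Run:
```python
from h import *
import numpy as np
a=np.radians(95.3);c=np.array([609,-269.]);ey=np.array([np.cos(a),np.sin(a)])
N=c+30*ey;S=c-30*ey;print("nut place",N,"spacer place",S)
go(N[0],N[1],300,5.3)
```

```text
nut place [ 606.22888238 -239.12825905] spacer place [ 611.77111762 -298.87174095]
t 20.95 pos [ 418.5 -173.1  299.5] psi -4.2 tilt [ 0.001 -0.002 -1.   ] F [ 0.4  0.2 -0.6] w 24.8 g 15.0 j [-0.51 -0.24  2.18 -0.    1.2  -0.44]
shift cm [-5.22 19.21 -0.09] then yaw -9.5
```

Emit:
drive_tool(
  plan=[
    {"hand": 2,"x": -1,"y": 3.8,"z": 0,"yaw": 0},
    {"hand": 2,"x": -1,"y": 3.8,"z": 0,"yaw": 0},
    {"hand": 2,"x": -1,"y": 3.8,"z": 0,"yaw": 0},
    {"hand": 2,"x": -1,"y": 3.8,"z": 0,"yaw": 0},
    {"hand": 2,"x": -1.2,"y": 4,"z": 0,"yaw": 0},
    {"hand": 2,"x": 0,"y": 0,"z": 0,"yaw": -4.7},
    {"hand": 2,"x": 0,"y": 0,"z": 0,"yaw": -4.8},
    {"hand": 2,"x": 0,"y": 0,"z": 3,"yaw": 0},
    {"hand": 2,"x": 0,"y": 0,"z": 2,"yaw": 0},
    {"hand": 2,"x": 0,"y": 0,"z": 0,"yaw": 0},
    {"hand": 2,"x": 0,"y": 0,"z": 0,"yaw": 0},
  ],
)

```text
t: 22.32
tool_pos: [606.8, -239.3, 250.8]
orientation: [0.674, 0.739, -0.0, -0.0]
force: [0.3, -0.1, 0.7]
width: 24.6
grasp_force: 15.0
```

Run:
```python
from h import *
go(606.2,-239.1,195.3,5.3)
```

```text
t 22.32 pos [ 606.8 -239.3  250.8] psi 5.3 tilt [ 0. -0. -1.] F [ 0.3 -0.1  0.7] w 24.6 g 15.0 j [-0.46  0.26  1.76 -0.    1.12 -0.55]
shift cm [ 0.02 -0.05  5.55] then yaw 0.0
```

Emit:
drive_tool(
  plan=[
    {"hand": 2,"x": 0,"y": 0,"z": 2.5,"yaw": 0},
    {"hand": 2,"x": 0,"y": 0,"z": 1.8,"yaw": 0},
    {"hand": 2,"x": 0,"y": 0,"z": 0.8,"yaw": 0},
    {"hand": 2,"x": 0,"y": 0,"z": 0.2,"yaw": 0},
    {"hand": 2,"x": 0,"y": 0,"z": 0,"yaw": 0},
    {"hand": 4,"x": 0,"y": 0,"z": 0,"yaw": 0},
    {"hand": 4,"x": 0,"y": 0,"z": 0,"yaw": 0},
    {"hand": 4,"x": 0,"y": 0,"z": 0,"yaw": 0},
    {"hand": 4,"x": 0,"y": 0,"z": -1,"yaw": 0},
    {"hand": 4,"x": 0,"y": 0,"z": -3,"yaw": 0},
    {"hand": 4,"x": 0,"y": 0,"z": -3.5,"yaw": 0},
    {"hand": 6.5,"x": 0,"y": 0,"z": -3,"yaw": 0},
    {"hand": 6.5,"x": 0,"y": 0,"z": 0,"yaw": 0},
    {"hand": 6.5,"x": 0,"y": 0,"z": 0,"yaw": 0},
  ],
)

```text
t: 24.08
tool_pos: [606.3, -239.0, 302.0]
orientation: [0.674, 0.739, -0.0, -0.001]
force: [-0.1, 0.3, -0.9]
width: 62.9
grasp_force: 0.0
```

Run:
```python
from h import *
go(445.8,96.6,300,5.3)
```

```text
t 24.07 pos [ 606.3 -239.   302. ] psi 5.3 tilt [ 0.001 -0.001 -1.   ] F [-0.1  0.3 -0.9] w 62.9 g 0.0 j [-0.46  0.21  1.73 -0.    1.2  -0.55]
shift cm [ 34.9  -12.87   0.23] then yaw 0.0
```

Emit:
drive_tool(
  plan=[
    {"hand": 6.5,"x": 3.5,"y": -1.3,"z": 0,"yaw": 0},
    {"hand": 6.5,"x": 3.5,"y": -1.3,"z": 0,"yaw": 0},
    {"hand": 6.5,"x": 3.5,"y": -1.3,"z": 0,"yaw": 0},
    {"hand": 6.5,"x": 3.5,"y": -1.3,"z": 0,"yaw": 0},
    {"hand": 6.5,"x": 3.5,"y": -1.3,"z": 0,"yaw": 0},
    {"hand": 6.5,"x": 3.5,"y": -1.3,"z": 0,"yaw": 0},
    {"hand": 6.5,"x": 3.5,"y": -1.3,"z": 0,"yaw": 0},
    {"hand": 6.5,"x": 3.5,"y": -1.3,"z": 0,"yaw": 0},
    {"hand": 6.5,"x": 3.5,"y": -1.3,"z": 0,"yaw": 0},
    {"hand": 6.5,"x": 3.4,"y": -1.2,"z": 0,"yaw": 0},
    {"hand": 6.5,"x": 0,"y": 0,"z": 3,"yaw": 0},
    {"hand": 6.5,"x": 0,"y": 0,"z": 2,"yaw": 0},
    {"hand": 6.5,"x": 0,"y": 0,"z": 0,"yaw": 0},
    {"hand": 6.5,"x": 0,"y": 0,"z": 0,"yaw": 0},
  ],
)

```text
t: 25.82
tool_pos: [445.9, 96.3, 252.6]
orientation: [0.674, 0.739, -0.0, -0.0]
force: [0.6, -0.4, 0.4]
width: 64.8
grasp_force: 0.0
```

Run:
```python
from h import *
go(445.8,96.6,193,5.3)
```

```text
t 25.82 pos [445.9  96.3 252.6] psi 5.3 tilt [ 0.    -0.001 -1.   ] F [ 0.6 -0.4  0.4] w 64.8 g 0.0 j [ 0.09 -0.17  2.21  0.    1.1   0.  ]
shift cm [ 0.03 -0.    5.96] then yaw 0.0
```

Emit:
drive_tool(
  plan=[
    {"hand": 6.5,"x": 0,"y": 0,"z": 3,"yaw": 0},
    {"hand": 6.5,"x": 0,"y": 0,"z": 2,"yaw": 0},
    {"hand": 6.5,"x": 0,"y": 0,"z": 0.9,"yaw": 0},
    {"hand": 6.5,"x": 0,"y": 0,"z": 0,"yaw": 0},
    {"hand": 3.5,"x": 0,"y": 0,"z": 0,"yaw": 0},
    {"hand": 3.5,"x": 0,"y": 0,"z": 0,"yaw": 0},
    {"hand": 3.5,"x": 0,"y": 0,"z": 0,"yaw": 0},
    {"hand": 3.5,"x": 0,"y": 0,"z": 0,"yaw": 0},
    {"hand": 3.5,"x": 0,"y": 0,"z": 0,"yaw": 0},
    {"hand": 3.5,"x": 0,"y": 0,"z": 0,"yaw": 0},
    {"hand": 3.5,"x": 0,"y": 0,"z": -3.6,"yaw": 0},
    {"hand": 3.5,"x": 0,"y": 0,"z": -3.6,"yaw": 0},
    {"hand": 3.5,"x": 0,"y": 0,"z": -3.6,"yaw": 0},
    {"hand": 3.5,"x": 0,"y": 0,"z": 0,"yaw": 0},
    {"hand": 3.5,"x": 0,"y": 0,"z": 0,"yaw": 0},
  ],
  newtons=15,
)

```text
t: 27.7
tool_pos: [445.3, 96.3, 300.2]
orientation: [0.674, 0.739, -0.001, -0.001]
force: [-0.8, -0.5, -0.3]
width: 39.6
grasp_force: 15.0
```

Run:
```python
from h import *
go(611.8,-298.9,300,5.3)
```

```text
t 27.7 pos [445.3  96.3 300.2] psi 5.3 tilt [-0.    -0.002 -1.   ] F [-0.8 -0.5 -0.3] w 39.6 g 15.0 j [ 0.1  -0.23  2.17 -0.    1.2   0.  ]
shift cm [-4.089e+01  1.292e+01 -1.000e-02] then yaw 0.0
```

Emit:
drive_tool(
  plan=[
    {"hand": 3.5,"x": -3.7,"y": 1.2,"z": 0,"yaw": 0},
    {"hand": 3.5,"x": -3.7,"y": 1.2,"z": 0,"yaw": 0},
    {"hand": 3.5,"x": -3.7,"y": 1.2,"z": 0,"yaw": 0},
    {"hand": 3.5,"x": -3.7,"y": 1.2,"z": 0,"yaw": 0},
    {"hand": 3.5,"x": -3.7,"y": 1.2,"z": 0,"yaw": 0},
    {"hand": 3.5,"x": -3.7,"y": 1.2,"z": 0,"yaw": 0},
    {"hand": 3.5,"x": -3.7,"y": 1.2,"z": 0,"yaw": 0},
    {"hand": 3.5,"x": -3.7,"y": 1.2,"z": 0,"yaw": 0},
    {"hand": 3.5,"x": -3.7,"y": 1.2,"z": 0,"yaw": 0},
    {"hand": 3.5,"x": -3.7,"y": 1.2,"z": 0,"yaw": 0},
    {"hand": 3.5,"x": -3.9,"y": 0.9,"z": 0,"yaw": 0},
    {"hand": 3.5,"x": 0,"y": 0,"z": 3,"yaw": 0},
    {"hand": 3.5,"x": 0,"y": 0,"z": 2,"yaw": 0},
    {"hand": 3.5,"x": 0,"y": 0,"z": 0,"yaw": 0},
    {"hand": 3.5,"x": 0,"y": 0,"z": 0,"yaw": 0},
    {"hand": 3.5,"x": 0,"y": 0,"z": 0,"yaw": 0},
  ],
)

```text
t: 29.7
tool_pos: [612.7, -298.8, 253.3]
orientation: [0.673, 0.739, 0.0, 0.001]
force: [-0.5, 0.2, -0.9]
width: 40.2
grasp_force: 15.0
```

Run:
```python
from h import *
go(611.8,-298.9,197.3,5.3)
```

```text
t 29.7 pos [ 612.7 -298.8  253.3] psi 5.3 tilt [-0.001  0.002 -1.   ] F [-0.5  0.2 -0.9] w 40.2 g 15.0 j [-0.53  0.32  1.69 -0.    1.13 -0.63]
shift cm [ 0.01 -0.1   5.6 ] then yaw 0.0
```

Emit:
drive_tool(
  plan=[
    {"hand": 3.5,"x": 0,"y": -0.05,"z": 2.5,"yaw": 0},
    {"hand": 3.5,"x": 0,"y": 0,"z": 1.8,"yaw": 0},
    {"hand": 3.5,"x": 0,"y": 0,"z": 0.8,"yaw": 0},
    {"hand": 3.5,"x": 0,"y": 0,"z": 0.25,"yaw": 0},
    {"hand": 3.5,"x": 0,"y": 0,"z": 0,"yaw": 0},
    {"hand": 5.4,"x": 0,"y": 0,"z": 0,"yaw": 0},
    {"hand": 5.4,"x": 0,"y": 0,"z": 0,"yaw": 0},
    {"hand": 5.4,"x": 0,"y": 0,"z": 0,"yaw": 0},
    {"hand": 5.4,"x": 0,"y": 0,"z": -1,"yaw": 0},
    {"hand": 5.4,"x": 0,"y": 0,"z": -3,"yaw": 0},
    {"hand": 5.4,"x": 0,"y": 0,"z": -3.5,"yaw": 0},
    {"hand": 6,"x": 0,"y": 0,"z": -4,"yaw": 0},
    {"hand": 6,"x": 0,"y": 0,"z": -2,"yaw": 0},
    {"hand": 6,"x": 0,"y": 0,"z": 0,"yaw": 0},
    {"hand": 6,"x": 0,"y": 0,"z": 0,"yaw": 0},
  ],
)

```text
t: 31.58
tool_pos: [611.2, -298.7, 331.3]
orientation: [0.674, 0.739, -0.0, -0.001]
force: [-0.1, 0.1, 0.0]
width: 60.0
grasp_force: 0.0
```

Run:
```python
from h import *
# refine cone handle (z 45..62) and cup rim from earlier top/scene clouds
def circ(P):
    A=np.c_[2*P[:,:2],np.ones(len(P))];s=np.linalg.lstsq(A,(P[:,:2]**2).sum(1),rcond=None)[0];return s[:2].round(1),np.sqrt(s[2]+s[0]**2+s[1]**2).round(1)
for n in("top","scene"):
    W=cloud(n,np.load(n+"_d.npy")).reshape(-1,3)
    r=np.hypot(W[:,0]-390,W[:,1]-180)
    H=W[(r<40)&(W[:,2]>55)&(W[:,2]<66)];B=W[(r<40)&(W[:,2]>20)&(W[:,2]<32)]
    print(n,"handle top",rect(H),cv2.minEnclosingCircle(H[:,:2].astype(np.float32)),"rim",cv2.minEnclosingCircle(B[:,:2].astype(np.float32)))
    r=np.hypot(W[:,0]-624,W[:,1]-123);C=W[(r<45)&(W[:,2]>32)&(W[:,2]<42)]
    print("  cup rim",cv2.minEnclosingCircle(C[:,:2].astype(np.float32)),circ(C),C[:,2].mean(),len(C))
    C=W[(r<75)&(abs(W[:,2]-12)<4)];print("  plate",rect(C))
# yellow tray content from fixed top camera
p,d=snapshot("top");cv2.imwrite("pics/top2.png",p[:,:,::-1]);W=cloud("top",d).reshape(-1,3)
for k,c in(("nut",(606.2,-239.1)),("spacer",(611.8,-298.9))):
    Q=W[(np.hypot(W[:,0]-c[0],W[:,1]-c[1])<30)&(W[:,2]>10)&(W[:,2]<60)];print(k,rect(Q) if len(Q)>5 else len(Q))
go(389.8,180.2,360,60)
```

```text
top handle top c=(390.4,181.2) size 25.5x27.2 longaxis 89.4deg  z10/50/95 [57.3 59.1 61.7] n=205 ((391.03009033203125, 181.51986694335938), 14.171172142028809) rim ((390.9167175292969, 181.18978881835938), 27.710227966308594)
  cup rim ((624.1983032226562, 119.74652862548828), 30.462005615234375) (array([623.7, 119.6]), np.float64(27.3)) 35.141883317043735 295
  plate c=(623.9,119.5) size 110.1x110.4 longaxis 177.9deg  z10/50/95 [ 9.4 11.5 14.3] n=2626
scene handle top c=(389.5,181.3) size 26.0x28.8 longaxis 79.6deg  z10/50/95 [57.1 59.3 61.7] n=200 ((390.5105285644531, 182.99429321289062), 16.239084243774414) rim ((390.0433349609375, 181.3535919189453), 28.57514762878418)
  cup rim ((624.1253662109375, 120.06525421142578), 31.974224090576172) (array([622.6, 120.1]), np.float64(27.4)) 35.481825444076264 239
  plate c=(623.1,120.3) size 111.9x114.1 longaxis 178.1deg  z10/50/95 [ 9.6 11.6 14.4] n=1899
nut c=(605.3,-239.1) size 24.3x27.0 longaxis 152.1deg  z10/50/95 [11.4 13.6 16.5] n=132
spacer c=(609.7,-294.8) size 32.0x34.0 longaxis 46.9deg  z10/50/95 [13.1 18.2 21.4] n=172
t 31.62 pos [ 611.2 -298.7  330.7] psi 5.3 tilt [ 0.002 -0.003 -1.   ] F [-0.6  0.6 -0.4] w 60.4 g 0.0 j [-0.53  0.24  1.64 -0.    1.26 -0.63]
shift cm [ 49.74 -17.62  -2.76] then yaw -54.7
```

Emit:
drive_tool(
  plan=[
    {"hand": 6,"x": 4.2,"y": -1.5,"z": 0,"yaw": 0},
    {"hand": 6,"x": 4.2,"y": -1.5,"z": 0,"yaw": 0},
    {"hand": 6,"x": 4.2,"y": -1.5,"z": 0,"yaw": 0},
    {"hand": 6,"x": 4.2,"y": -1.5,"z": 0,"yaw": 0},
    {"hand": 6,"x": 4.2,"y": -1.5,"z": 0,"yaw": 0},
    {"hand": 6,"x": 4.2,"y": -1.5,"z": 0,"yaw": 0},
    {"hand": 6,"x": 4.2,"y": -1.5,"z": 0,"yaw": 0},
    {"hand": 6,"x": 4.2,"y": -1.5,"z": 0,"yaw": 0},
    {"hand": 6,"x": 4.2,"y": -1.5,"z": 0,"yaw": 0},
    {"hand": 6,"x": 4.2,"y": -1.5,"z": 0,"yaw": 0},
    {"hand": 6,"x": 4.2,"y": -1.4,"z": 0,"yaw": 0},
    {"hand": 6,"x": 3.6,"y": -1.2,"z": 0,"yaw": 0},
    {"hand": 6,"x": 0,"y": 0,"z": 0,"yaw": 0},
    {"hand": 6,"x": 0,"y": 0,"z": 0,"yaw": 0},
    {"hand": 6,"x": 0,"y": 0,"z": 0,"yaw": 0},
  ],
)

```text
t: 33.5
tool_pos: [390.7, 179.8, 332.7]
orientation: [0.674, 0.739, -0.0, -0.0]
force: [0.8, -0.2, 0.5]
width: 60.1
grasp_force: 0.0
```

Run:
```python
from h import *
go(390.3,181.2,221,5.3)
p,d=snapshot("top");cv2.imwrite("pics/top3.png",p[:,:,::-1]);W=cloud("top",d).reshape(-1,3)
for k,c in(("nut",(606.2,-239.1)),("spacer",(611.8,-298.9))):
    Q=W[(np.hypot(W[:,0]-c[0],W[:,1]-c[1])<30)&(W[:,2]>10)&(W[:,2]<60)];print(k,rect(Q))
```

```text
t 33.5 pos [390.7 179.8 332.7] psi 5.2 tilt [-0.    -0.001 -1.   ] F [ 0.8 -0.2  0.5] w 60.1 g 0.0 j [ 0.31 -0.33  2.2  -0.    1.28  0.22]
shift cm [ 0.15 -0.02 11.17] then yaw -0.1
nut c=(605.5,-238.8) size 24.5x25.5 longaxis 44.3deg  z10/50/95 [12.1 13.9 16.8] n=130
spacer c=(610.4,-298.7) size 38.7x38.7 longaxis 25.3deg  z10/50/95 [14.7 18.7 21.6] n=284
```

View pics/top3.png

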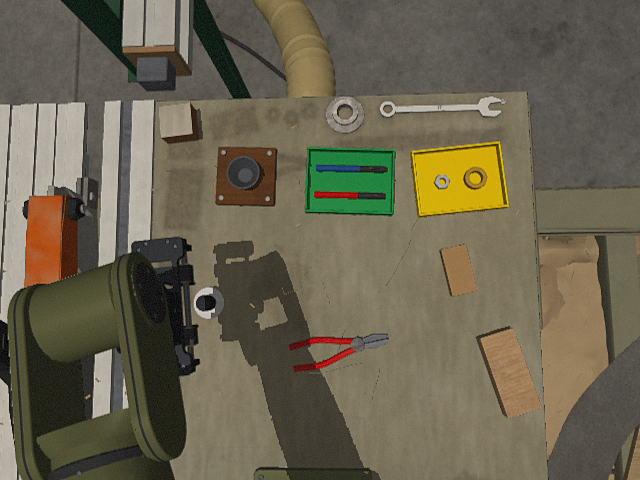

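The top view shows the markers side by side in the green tray (350,182), the nut and ring in the yellow tray at (442,182) and (475,178), and the offcut unmoved. Next is the cone.

Emit:
drive_tool(
  plan=[
    {"hand": 6,"x": 0.15,"y": 0,"z": 3.5,"yaw": 0},
    {"hand": 6,"x": 0,"y": 0,"z": 3.5,"yaw": 0},
    {"hand": 6,"x": 0,"y": 0,"z": 2.3,"yaw": 0},
    {"hand": 6,"x": 0,"y": 0,"z": 1.2,"yaw": 0},
    {"hand": 6,"x": 0,"y": 0,"z": 0.5,"yaw": 0},
    {"hand": 6,"x": 0,"y": 0,"z": 0,"yaw": 0},
    {"hand": 2.4,"x": 0,"y": 0,"z": 0,"yaw": 0},
    {"hand": 2.4,"x": 0,"y": 0,"z": 0,"yaw": 0},
    {"hand": 2.4,"x": 0,"y": 0,"z": 0,"yaw": 0},
    {"hand": 2.4,"x": 0,"y": 0,"z": 0,"yaw": 0},
    {"hand": 2.4,"x": 0,"y": 0,"z": 0,"yaw": 0},
    {"hand": 2.4,"x": 0,"y": 0,"z": 0,"yaw": 0},
    {"hand": 2.4,"x": 0,"y": 0,"z": 0,"yaw": 0},
  ],
  newtons=25,
)

```text
t: 35.17
tool_pos: [390.5, 182.1, 223.6]
orientation: [0.674, 0.739, 0.0, 0.0]
force: [1.8, -0.3, 1.2]
width: 27.2
grasp_force: 24.9
```

Run:
```python
from h import *
go(623.8,119.8,300,5.3)
```

```text
t 35.17 pos [390.5 182.1 223.6] psi 5.3 tilt [ 0.     0.001 -1.   ] F [ 1.8 -0.3  1.2] w 27.2 g 24.9 j [ 0.31 -0.18  2.28 -0.    1.05  0.22]
shift cm [-8.37 22.66 -7.62] then yaw 0.0
```

Emit:
drive_tool(
  plan=[
    {"hand": 2.4,"x": 0,"y": 0,"z": -2,"yaw": 0},
    {"hand": 2.4,"x": 0,"y": 0,"z": -3,"yaw": 0},
    {"hand": 2.4,"x": 0,"y": 0,"z": -3,"yaw": 0},
    {"hand": 2.4,"x": -0.6,"y": 1.7,"z": 0,"yaw": 0},
    {"hand": 2.4,"x": -1.2,"y": 3,"z": 0,"yaw": 0},
    {"hand": 2.4,"x": -1.2,"y": 3,"z": 0,"yaw": 0},
    {"hand": 2.4,"x": -1.2,"y": 3,"z": 0,"yaw": 0},
    {"hand": 2.4,"x": -1.2,"y": 3,"z": 0,"yaw": 0},
    {"hand": 2.4,"x": -1.2,"y": 3,"z": 0,"yaw": 0},
    {"hand": 2.4,"x": -1.2,"y": 3,"z": 0,"yaw": 0},
    {"hand": 2.4,"x": -0.6,"y": 3,"z": 0,"yaw": 0},
    {"hand": 2.4,"x": 0,"y": 0,"z": 0,"yaw": 0},
    {"hand": 2.4,"x": 0,"y": 0,"z": 0,"yaw": 0},
    {"hand": 2.4,"x": 0,"y": 0,"z": 0,"yaw": 0},
  ],
)

```text
t: 36.92
tool_pos: [623.0, 119.6, 302.5]
orientation: [0.673, 0.739, -0.001, -0.001]
force: [0.5, 0.5, -3.8]
width: 27.1
grasp_force: 24.9
```

Run:
```python
from h import *
go(623.8,119.8,240,5.3)
for n in("scene",):
    p,d=snapshot(n);cv2.imwrite("pics/s2.png",cv2.resize(p[60:280,130:450,::-1],None,fx=2,fy=2));W=cloud(n,d).reshape(-1,3)
    r=np.hypot(W[:,0]-624,W[:,1]-120);C=W[(r<50)&(W[:,2]>95)&(W[:,2]<112)];print("rim in air",rect(C) if len(C)>5 else 0)
p,W,d=wrist("pics/w5.png");q=W[d>0]
m=(np.hypot(q[:,0]-624,q[:,1]-120)<110)&(abs(q[:,2]-12)<4);print("plate",rect(q[m]))
```

```text
t 36.92 pos [623.  119.6 302.5] psi 5.3 tilt [ 0.    -0.002 -1.   ] F [ 0.5  0.5 -3.8] w 27.1 g 24.9 j [0.11 0.17 1.77 0.   1.2  0.01]
shift cm [0.01 0.09 6.25] then yaw 0.0
rim in air c=(616.2,114.5) size 46.8x55.3 longaxis 136.5deg  z10/50/95 [101.2 105.1 108.6] n=394
plate c=(624.8,121.2) size 108.7x110.1 longaxis 177.8deg  z10/50/95 [11.  12.  13.9] n=9507
```

View pics/s2.png

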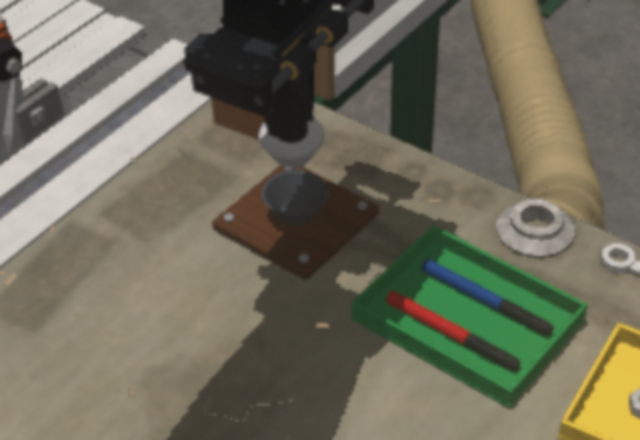

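View pics/w5.png

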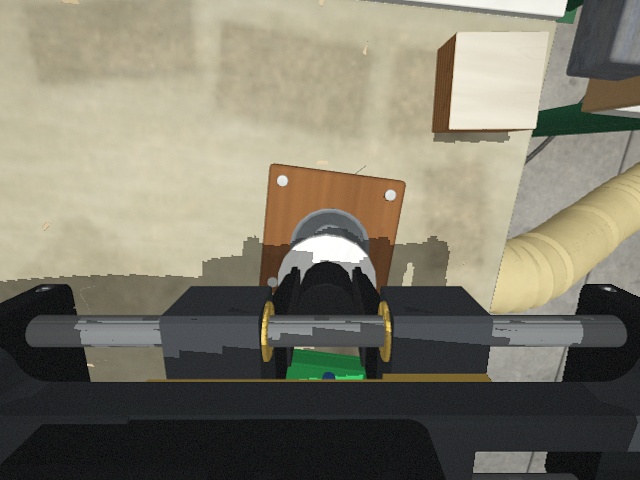

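The cone hangs upright just above the cup (scene crop (290,140) over (295,195)). I lower it to about 7 mm above the seat, then slowly.

Emit:
drive_tool(
  plan=[
    {"hand": 2.4,"x": 0,"y": 0.08,"z": 2,"yaw": 0},
    {"hand": 2.4,"x": 0,"y": 0,"z": 2,"yaw": 0},
    {"hand": 2.4,"x": 0,"y": 0,"z": 1,"yaw": 0},
    {"hand": 2.4,"x": 0,"y": 0,"z": 0.4,"yaw": 0},
    {"hand": 2.4,"x": 0,"y": 0,"z": 0.2,"yaw": 0},
    {"hand": 2.4,"x": 0,"y": 0,"z": 0.1,"yaw": 0},
    {"hand": 2.4,"x": 0,"y": 0,"z": 0.1,"yaw": 0},
    {"hand": 2.4,"x": 0,"y": 0,"z": 0,"yaw": 0},
    {"hand": 2.4,"x": 0,"y": 0,"z": 0,"yaw": 0},
  ],
)

```text
t: 38.15
tool_pos: [624.9, 119.5, 245.5]
orientation: [0.674, 0.739, 0.0, 0.0]
force: [-0.2, 0.9, -3.7]
width: 27.5
grasp_force: 24.9
```

Emit:
drive_tool(
  plan=[
    {"hand": 2.4,"x": 0,"y": 0,"z": 0.1,"yaw": 0},
    {"hand": 2.4,"x": 0,"y": 0,"z": 0.1,"yaw": 0},
    {"hand": 2.4,"x": 0,"y": 0,"z": 0,"yaw": 0},
  ],
)

```text
t: 38.52
tool_pos: [624.7, 119.5, 243.0]
orientation: [0.674, 0.739, -0.0, -0.0]
force: [0.1, 0.7, -2.4]
width: 27.7
grasp_force: 24.9
```

Emit:
drive_tool(
  plan=[
    {"hand": 2.4,"x": 0,"y": 0,"z": 0.1,"yaw": 0},
    {"hand": 2.4,"x": 0,"y": 0,"z": 0,"yaw": 0},
  ],
)

```text
t: 38.78
tool_pos: [624.9, 119.6, 242.4]
orientation: [0.674, 0.739, 0.0, 0.0]
force: [-0.5, 0.3, -2.4]
width: 27.7
grasp_force: 24.9
```

Emit:
drive_tool(
  plan=[
    {"hand": 2.4,"x": 0,"y": 0,"z": 0.1,"yaw": 0},
    {"hand": 2.4,"x": 0,"y": 0,"z": 0,"yaw": 0},
  ],
)

```text
t: 39.02
tool_pos: [625.0, 119.7, 241.9]
orientation: [0.674, 0.739, 0.0, 0.0]
force: [-0.2, 1.9, 1.5]
width: 27.4
grasp_force: 24.9
```

Emit:
drive_tool(
  plan=[
    {"hand": 2.4,"x": 0,"y": 0,"z": 0.05,"yaw": 0},
    {"hand": 2.4,"x": 0,"y": 0,"z": 0,"yaw": 0},
  ],
  newtons=6,
)

```text
t: 39.28
tool_pos: [625.1, 119.7, 241.6]
orientation: [0.674, 0.739, 0.001, 0.0]
force: [-1.9, 1.4, 4.3]
width: 28.1
grasp_force: 6.0
```

Emit:
drive_tool(
  plan=[
    {"hand": 2.4,"x": 0,"y": 0,"z": 0.05,"yaw": 0},
    {"hand": 2.4,"x": 0,"y": 0,"z": 0,"yaw": 0},
  ],
  newtons=3,
)

```text
t: 39.52
tool_pos: [625.2, 119.6, 241.0]
orientation: [0.674, 0.739, 0.001, 0.0]
force: [-0.1, 2.4, 4.4]
width: 28.0
grasp_force: 3.0
```

Emit:
drive_tool(
  plan=[
    {"hand": 3,"x": 0,"y": 0,"z": 0,"yaw": 0},
    {"hand": 3.6,"x": 0,"y": 0,"z": 0,"yaw": 0},
    {"hand": 5,"x": 0,"y": 0,"z": 0,"yaw": 0},
    {"hand": 6,"x": 0,"y": 0,"z": 0,"yaw": 0},
    {"hand": 6,"x": 0,"y": 0,"z": 0,"yaw": 0},
    {"hand": 6,"x": 0,"y": 0,"z": -1.5,"yaw": 0},
    {"hand": 6,"x": 0,"y": 0,"z": -3,"yaw": 0},
    {"hand": 6,"x": 0,"y": 0,"z": -4,"yaw": 0},
    {"hand": 6,"x": 0,"y": 0,"z": -4,"yaw": 0},
    {"hand": 6,"x": 2.5,"y": -4.5,"z": 0,"yaw": 0},
    {"hand": 6,"x": 2.5,"y": -4.5,"z": 0,"yaw": 0},
    {"hand": 6,"x": 2.5,"y": -4.5,"z": 0,"yaw": 0},
    {"hand": 6,"x": 2.5,"y": -4.5,"z": 0,"yaw": 0},
    {"hand": 6,"x": 0,"y": 0,"z": 0,"yaw": 0},
    {"hand": 6,"x": 0,"y": 0,"z": 0,"yaw": 0},
  ],
)

```text
t: 41.4
tool_pos: [436.5, 202.5, 366.6]
orientation: [0.673, 0.739, 0.001, 0.001]
force: [0.4, 0.3, 1.1]
width: 60.0
grasp_force: 0.0
```

Run:
```python
from h import *
go(500,300,300,5.3)
for n in("top","scene"):
    p,d=snapshot(n);W=cloud(n,d).reshape(-1,3)
    if n=="scene": cv2.imwrite("pics/s3.png",p[:,:,::-1])
    r=np.hypot(W[:,0]-624,W[:,1]-120)
    for k,lo,hi in(("rim",39,52),("handle top",68,90)):
        C=W[(r<40)&(W[:,2]>lo)&(W[:,2]<hi)];print(n,k,rect(C) if len(C)>5 else len(C))
    O=W[(np.hypot(W[:,0]-444,W[:,1]+262)<60)&(W[:,2]>5)&(W[:,2]<40)];print(" offcut",rect(O))
```

```text
t 41.4 pos [436.5 202.5 366.6] psi 5.3 tilt [ 0.     0.002 -1.   ] F [0.4 0.3 1.1] w 60.0 g 0.0 j [ 0.32 -0.23  2.06 -0.    1.32  0.23]
shift cm [9.12 7.21 6.68] then yaw 0.0
top rim c=(624.0,120.0) size 54.2x54.2 longaxis 91.7deg  z10/50/95 [41.7 43.8 46.8] n=476
top handle top c=(623.3,120.7) size 25.6x26.7 longaxis 85.1deg  z10/50/95 [74.  76.3 78.7] n=210
 offcut c=(444.8,-262.4) size 46.0x85.1 longaxis 12.1deg  z10/50/95 [14.9 17.2 19.8] n=1291
scene rim c=(620.9,117.9) size 53.4x57.0 longaxis 37.8deg  z10/50/95 [41.4 43.9 49.3] n=396
scene handle top c=(622.4,121.0) size 26.4x30.2 longaxis 35.1deg  z10/50/95 [71.1 75.9 78.6] n=185
 offcut c=(443.8,-261.7) size 45.2x87.5 longaxis 11.7deg  z10/50/95 [15.1 17.4 19.6] n=1765
```

View pics/s3.png

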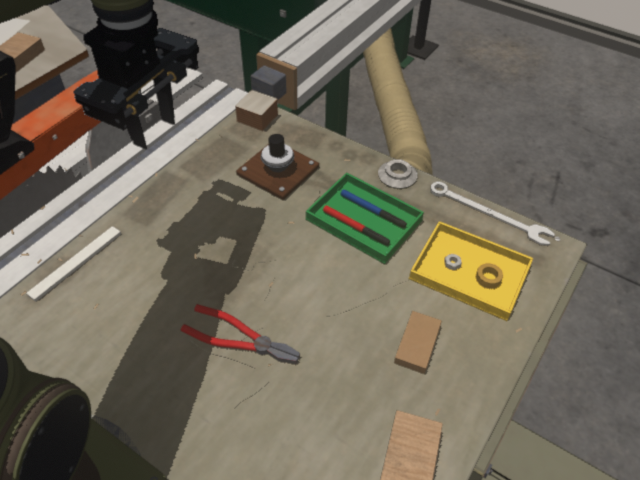

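The cone's rim is at 44 mm and its handle top at 76 mm, so it is fully seated (277,150). Trays are correct and the offcut is unmoved.

```bash
python3 -c "
from station import arm
print(arm.hand_in())"
```

```text
the job is handed in; nothing more can be done
None
```

The job is done and handed in at about 41 s: both markers lie flat in the green tray, the nut and spacer ring lie flat in the yellow tray, the cone is upright and fully seated in its cup, and the offcut was not moved.

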